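Close the plant carton and hold the spring clip gaping round its card

ROBOT

A 6-joint arm with a two-finger parallel gripper is mounted at the origin on the work surface. World frame = base frame: x ahead of the robot, y to its left, z up, the work surface at z = 0. Lengths are in m, angles in rad, forces in N, time in s.
With the tool pointing down it reaches from about 0.25 to 0.775 m from the base axis. Payload 4 kg.
Tool frame: the origin (TCP) lies at the very end of the fingers, on their centre line; the grasp point (between the pads) lies r.grip_depth behind it (r.grip_depth is the distance from the TCP to the grasp point, in m); z points along the fingers, y is the direction in which the jaws open and shut (so a half turn about z gives the same grasp; the last joint's range is limited). The gripper opens to 94 mm and grips with 3 to 60 N. Pads are 16 mm wide; open, the fingers measure 119 mm over their backs; the gripper's body (75 mm by 177 mm) begins 78 mm behind the grasp point.
Start: joints at [-1.211, 0.087, 1.371, -0, 1.684, -0.103], TCP at [0.246, -0.492, 0.18] pointing down, gripper open.
Joint ranges: [-3.1, 3.1], [-0.76, 2.03], [0.27, 2.55], [-1.08, 4.22], [0.17, 2.65], [-2.57, 2.57]. Speed limits (rad/s): [2.79, 2.79, 3.14, 3.14, 3.14, 3.14].

INTERFACE

Orientations are given as a rotation vector (axis times angle).
In Python, from station import r gives the robot as it stands.
- The arm moves only by the shell command python3 -m handwheel 'ROWS' [FORCE]. ROWS is JSON, one flat list of numbers, 5 for each row, row after row: the opening, from 0 (shut) to 1 (fully open), then the shift along the tool's x, y, z in m, then the turn about the tool's z in units of 6 degrees (1.0 is 6 degrees). In form: [fingers, x, y, z, spin, fingers, x, y, z, spin, ...]. A call has 1 to 20 rows; each row is the pose to reach, as a shift and turn from the pose commanded when the call began, along the tool's axes at that moment; what a row does not reach only later rows make up. A row lasts 1/12 s, in which the tool goes at most 41.7 mm and 7.16 degrees, less where a joint would pass 70% of its speed; a pose out of reach is approached as far as the arm can. A call with a gripper value outside its range is refused whole. The fingers move at their own pace and stop on an object; FORCE is the grip in N (left out, the last holds). Time passes only in rows, so rows that repeat a pose let the fingers close. It gives the time, the measured TCP pose, the force and the opening at its end, in the units of the state.
- r.read_state(): the state, without advancing time (a new reading comes with each control period).
- r.read_camera(name): name is "side" or "top" or "wrist"; returns a dict with "image" (384x512x3 uint8, blue, green, red), "z_map" (384x512 float32, m along the optical axis (not along the pixel's ray), 0 where there is no reading), "K" (3x3 intrinsics, pixels), "rvec" (rotation vector, rad) and "tvec" (3), from world to camera coordinates, as OpenCV has them; the wrist camera has in their place "tool_from_camera" (4x4, takes a point from camera to tool coordinates, whose origin is the TCP and whose axes are the flange's). Camera axes: x right, y down, z forward; pixel columns grow to the right and rows downward; lengths in m; the calibration is good to about 2 mm. A picture is of the moment at which its call begins: read the wrist's pose just before it.
- r.close_job(): hands the job in, once; it reports no verdict.
Trained networks look in a picture, given as the dict that the camera call returned (one of the last four; its "shot" number tells which), for a name from the list of things; names that differ only in an ending like _2 or _b are one class to them, and where a whole thing is asked for, a point or a joint stands for the part that bears it (a point fixed in the world has none). Each returns a list of dicts, best first, with "score" (0 to 1); they miss things now and then, are a little off and sometimes report something else, mostly with a low value. They report only what shows in the picture. A call takes as long as a camera call. They do not tell look-alikes from the thing itself.
- r.search_frame(target, picture): "position" ([x, y, z] in m, in world coordinates, good to about 4 mm: the middle of the surface that is visible of it).
- r.masks_of(target, picture): "region" (384x512 bool, what is visible of it).
The state is a dict: "time_s": time; "joint_positions": joint angles; "joint_velocities": joint speeds; "joint_torque": joint torques, N m; "tool_pos": TCP position; "ee_rot": TCP orientation; "ft_force": force on the tool from outside, world axes, zero at the start; "moment": the same for the moment, N m; "opening": finger opening in m.
Only numpy, scipy, OpenCV 4.12 (cv2) and the standard library are available. Lean on these libraries where they do the work, as an engineer would, in place of code of your own. Each camera call takes 0.05 s, during which the arm holds its last target.

TASK

Close the carton of succulents: fold the narrow flap down first, then the wide flap down flat over it. Then pick up the spring clip by its two handles, squeeze it well open and hold it, level, with its open jaws astride one upright side edge of the white card that stands on the back of the carton (either side edge will do), the jaw tips well past the edge and one on each face, the clip touching neither card nor carton, so that a colleague can slip the delivery note in. Finish like that, still holding the clip open in the air; do not let go, and leave the pots and other things on the bench where they are.

Things in the scene. Friction and masses are not known exactly. Their poses are not given: they have to be found in the camera images.
- carton: (All sizes in mm.) Brown cardboard carton, open on top until its flaps are folded, fixed to the bench. 180 (x) x 220 (y) x 90 high, walls 5. Origin: centre of its underside; x points to the back wall, on which the card stands, y to its left, z up. Small potted succulents inside stay below the rim.
- narrow_flap (a joint): Narrow flap, 160 long (along carton x, from -86 to +74) x 100 wide x 4 thick, hinged along the right (-y) wall of the carton. 0 = lying flat over the carton, 1.57 = standing upright, more = leaning outward, up to 2.3. It starts standing or leaning outward (1.4 to 2.0). A stiff crease: stays wherever it is left; about 1 N at its free edge folds it.
- narrow_flap_hinge (a point): Middle of the narrow flap's crease, at carton x -6, y -107.5, z 90: underside of the flap when flat. Turns with the flap.
- wide_flap (a joint): Wide flap, 160 long (along carton x, from -86 to +74) x 150 wide x 4 thick, hinged along the left (+y) wall of the carton. Values, start range and stiffness like those of the narrow flap.
- wide_flap_hinge (a point): Middle of the wide flap's crease, at carton x -6, y +107.5, z 95: underside of the flap when flat. Turns with the flap.
- card_mid (a point): Centre of the white card that stands rigidly upright on the back wall of the carton, at carton x 87.5, y 0, z 145; axes are those of the carton. The card is 4 thick (x), 120 wide (y, so its upright side edges lie at y = +60 and -60) and shows from z 90 to 195 above the bench. While a flap stands open it blocks the way to the card's edge on its side.
- clip: Steel spring clip like a big clothes peg, 0.12 kg, lying loose on its side, pointing roughly away from the robot, left or right of the carton. 32 high (z), 128 long: jaws to +x (black tips end 62 ahead of the pivot), black-sleeved handles to -x (ends 66 behind it). Origin: on the pivot axis, at the underside; x is the middle line towards the jaws. Squeezing the handles together along y opens the jaws.
- clip_grip (a point): Where to grip: midway between the two handles, 50 behind the pivot, at half height (16 above the underside). The handles splay at rest: here 57 wide over their outsides, 65 at their ends. Squeezed fully they are parallel, 27 wide over the outsides (the slightly thicker black sleeves are for looks only).
- jaw_a (a joint): Opening angle of the clip's jaw half on its +y side: 0 = shut, 0.28 = fully open, against a stop. The two halves always open equally. Spring: squeezing at 50 behind the pivot takes about 8 N on each handle to begin and 12.5 N at the stop, so a grip of 20 N or more opens it fully; it shuts by itself when released.
- jaw_b (a joint): The same for the half on the clip's -y side.
- jaw_a_tip (a point): Inner front end of the +y jaw, at half height, 62 ahead of the pivot. Shut, it lies 1.5 from the middle line; fully open, 19 (a gap of about 37 between the two tips). Behind the tips the mouth is free for 40.
- jaw_b_tip (a point): The same on the -y jaw.
- clay_pot: Round terracotta pot with a succulent, 68 across, 60 high, about 80 with its plant; stands on the side of the carton where the clip is not. Bystander, to be left alone. Origin: centre of its underside.
- white_pot: Square white pot with a succulent, 70 wide, 60 high, to the left behind. Bystander, to be left alone. Origin: centre of its underside.
- black_pot: Square black pot with a succulent, 65 wide, 60 high, to the right behind. Bystander, to be left alone. Origin: centre of its underside.
- glazed_cup: Empty glazed cup, 60 across, 60 high, far left. Bystander, to be left alone. Origin: centre of its underside.
- ceramic_pot: Round white pot with a succulent, 60 across, 55 high, far right. Bystander, to be left alone. Origin: centre of its underside.
- slips: Pack of paper slips, 90 x 60 x 14, behind the carton. Bystander, to be left alone. Origin: centre of its underside.
- brush: Small brush, 180 long, behind the carton. Origin on its underside. Bystander, to be left alone.
Not all that is in view belongs to the job. What is shaped like the clip but brown or orange is not meant.

How it is judged:
On the way, in this order (a step that is already met when the one before it is completed fails the run):
1. the narrow flap is folded down flat, the wide one still open (value of joint narrow_flap below 0.15 rad and value of joint wide_flap above 0.4 rad), for 0.2 s.
2. the wide flap is folded down over it (value of joint each of narrow_flap, wide_flap below 0.15 rad), for 0.2 s.
3. the clip is in the fingers, off the bench, squeezed open (contact force between the fingers and clip above 4 N and height (world z) of clip above 0.03 m and value of joint jaw_a above 0.14 rad), for 0.2 s.
At the end, for the whole second after the job is handed in: Flaps within 0.15 rad of flat; clip in the fingers (over 4 N), open over 0.14 rad, level within 0.35 rad, still; tips on opposite card faces, 4 mm off mid-plane, 6 mm past one side edge, pivot outside it, 40 mm below to 45 mm above card centre; under 0.5 N on carton or card (all of step 2 and value of joint each of jaw_a, jaw_b above 0.14 rad and ((y of each of jaw_a_tip, jaw_b_tip in the frame of card_mid below 0.054 m and y of clip in the frame of card_mid above 0.066 m) or (y of each of jaw_a_tip, jaw_b_tip in the frame of card_mid above -0.054 m and y of clip in the frame of card_mid below -0.066 m)) and ((x of jaw_a_tip in the frame of card_mid above 0.004 m and x of jaw_b_tip in the frame of card_mid below -0.004 m) or (x of jaw_b_tip in the frame of card_mid above 0.004 m and x of jaw_a_tip in the frame of card_mid below -0.004 m)) and z of jaw_a_tip in the frame of card_mid between -0.04 and 0.045 m and z of jaw_b_tip in the frame of card_mid between -0.04 and 0.045 m and angle between clip's own z axis and vertical below 0.35 rad and contact force between clip and carton below 0.5 N and contact force between the fingers and clip above 4 N and linear speed of clip below 0.03 m/s); the arm keeps its last pose, push and grip.
It fails at once if a pot, the cup, the slips or the brush was moved (over 30 mm) (distance of any of clay_pot, white_pot, black_pot, glazed_cup, ceramic_pot, slips, brush from where it was at the start of the episode above 0.03 m).
It also fails if it takes over 58 s, if anything falls off the work surface, if the arm or the gripper's body presses on something with over 40 N, if the wrist force passes 120 N, or if a joint passes its speed limit or range.

## Working session

There is one attempt and no reset: what is moved stays moved. The work goes in short steps, Python scripts to look and compute and a shell command to move; the robot and the scene stay as the last step left them, time stands still between calls to the robot, and variables do not carry over. Pictures are saved under pics/ and viewed, and the job is handed in when it is done.

```bash
ls; mkdir -p pics; python3 - <<'E'
from station import r
import cv2,numpy as np
s=r.read_state(); print(s); print(r.grip_depth)
for n in ["top","side"]:
    p=r.read_camera(n); cv2.imwrite(f"pics/{n}0.png",p["image"]); print(n,p["K"],p["rvec"],p["tvec"])
E
```

```text
pics
{'time_s': 0.0, 'joint_positions': array([-1.21112725e+00,  8.79633370e-02,  1.37223305e+00, -1.14306146e-05,
        1.68360241e+00, -1.03106504e-01]), 'joint_velocities': array([-0.0007191 ,  0.00080765, -0.00038133,  0.00139718,  0.00048868,
        0.00081956]), 'joint_torque': array([-8.38698743e-04, -3.40187502e+01, -3.02429688e+01,  7.17230444e-02,
        3.28892225e-02, -1.60773566e-04]), 'tool_pos': array([ 0.24531467, -0.49158956,  0.17911045]), 'ee_rot': array([-3.05573843e+00, -7.19953488e-01,  4.60705241e-04]), 'ft_force': array([-0.40567383,  0.02179368, -0.45084506]), 'moment': array([0.01676962, 0.03134654, 0.0231718 ]), 'opening': 0.09379420579268091}
0.0188
top [[473.58020345   0.         245.39038129]
 [  0.         473.58020345 194.59492061]
 [  0.           0.           1.        ]] [ 2.13683601 -2.10184152  0.21550794] [-0.03398187  0.53121902  1.53235073]
side [[428.73115298   0.         253.9541622 ]
 [  0.         428.73115298 191.02931965]
 [  0.           0.           1.        ]] [ 0.50173285 -2.56521362  1.41336843] [0.46542867 0.204598   1.36350798]
```

View pics/top0.png

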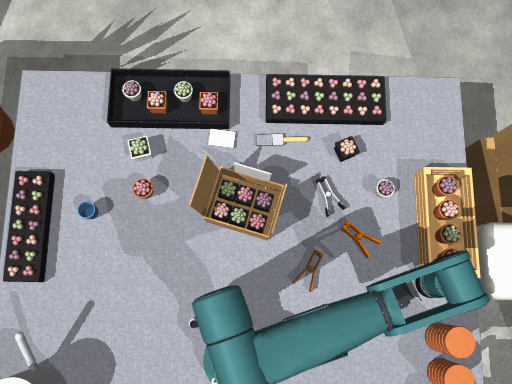

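View pics/side0.png

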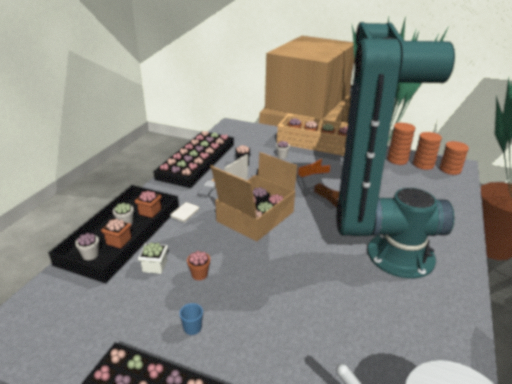

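The top view shows the carton at about (240,205), with the wide flap on the left at (203,183) and the narrow one on the right at (280,213). The card is at (252,172). There are three clip-like things: steel with black at (327,195), orange at (360,240) and brown at (313,268). The steel one fits. I'll enlarge it and measure.

```bash
cat > h.py <<'E'
from station import r
import cv2,numpy as np
from scipy.spatial.transform import Rotation as R
def world(p):
    z=p["z_map"].astype(float);K=p["K"];v,u=np.mgrid[:z.shape[0],:z.shape[1]]
    c=np.stack([(u-K[0,2])/K[0,0]*z,(v-K[1,2])/K[1,1]*z,z],-1)
    if "tool_from_camera" in p:
        T=p["tool_from_camera"]; s=p["state"]; t=c@T[:3,:3].T+T[:3,3]
        w=t@R.from_rotvec(s["ee_rot"]).as_matrix().T+s["tool_pos"]
    else:
        M=R.from_rotvec(np.ravel(p["rvec"])).as_matrix(); w=(c-np.ravel(p["tvec"]))@M
    w[z==0]=np.nan
    return w
def shot(n):
    s=r.read_state();p=r.read_camera(n);p["state"]=s;return p
E
python3 - <<'E'
from h import *
p=shot("top");w=world(p)
np.savez("top0.npz",w=w,im=p["image"])
crop=cv2.resize(p["image"][145:295,180:400],None,fx=3.6,fy=3.6,interpolation=cv2.INTER_CUBIC);cv2.imwrite("pics/crop0.png",crop)
z=np.clip(w[145:295,180:400,2]/0.25,0,1)*255
cv2.imwrite("pics/z0.png",cv2.applyColorMap(cv2.resize(np.nan_to_num(z).astype(np.uint8),None,fx=3.6,fy=3.6,interpolation=0),cv2.COLORMAP_JET))
for t in ["clip","clip_grip","carton","narrow_flap","wide_flap","card_mid","jaw_a_tip","clay_pot","black_pot"]:
    try:
        for d in r.search_frame(t,p)[:4]: print(t,np.round(d["position"],3),round(d["score"],2))
    except Exception as e: print(t,e)
E
```

```text
clip [ 0.399 -0.404  0.027] 0.81
clip [0.47  0.511 0.032] 0.74
clip [0.741 0.066 0.014] 0.71
clip [ 0.541 -0.304  0.028] 0.61
clip_grip [ 0.296 -0.247  0.032] 0.69
clip_grip [ 0.399 -0.404  0.026] 0.66
clip_grip [ 0.544 -0.303  0.028] 0.6
narrow_flap [ 0.543 -0.304  0.028] 0.69
narrow_flap [ 0.465 -0.122  0.173] 0.59
narrow_flap [ 0.541 -0.291  0.028] 0.4
narrow_flap [ 0.542 -0.318  0.028] 0.33
wide_flap [0.532 0.104 0.179] 0.97
card_mid [ 0.517 -0.004  0.068] 0.81
jaw_a_tip [ 0.538 -0.292  0.026] 0.71
jaw_a_tip [ 0.307 -0.232  0.036] 0.6
jaw_a_tip [ 0.39  -0.397  0.029] 0.52
clay_pot [0.546 0.314 0.065] 0.6
black_pot [0.533 0.106 0.18 ] 0.57
black_pot [ 0.694 -0.363  0.063] 0.56
```

View pics/crop0.png

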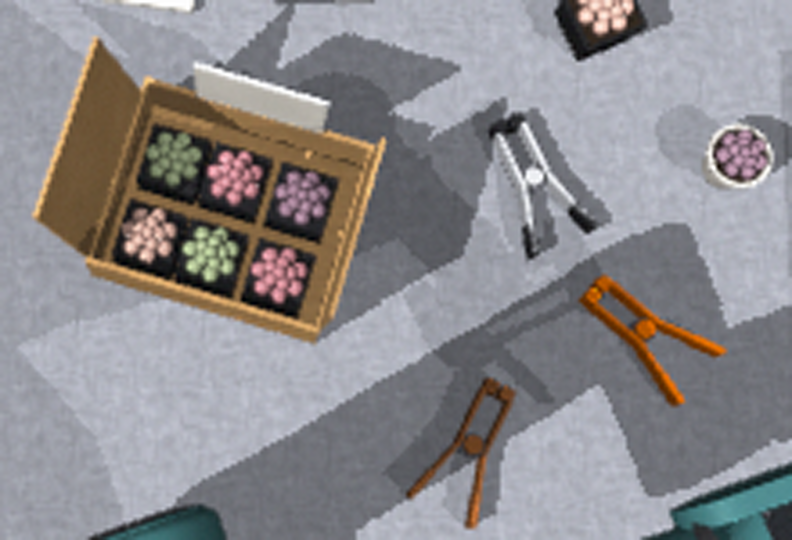

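View pics/z0.png

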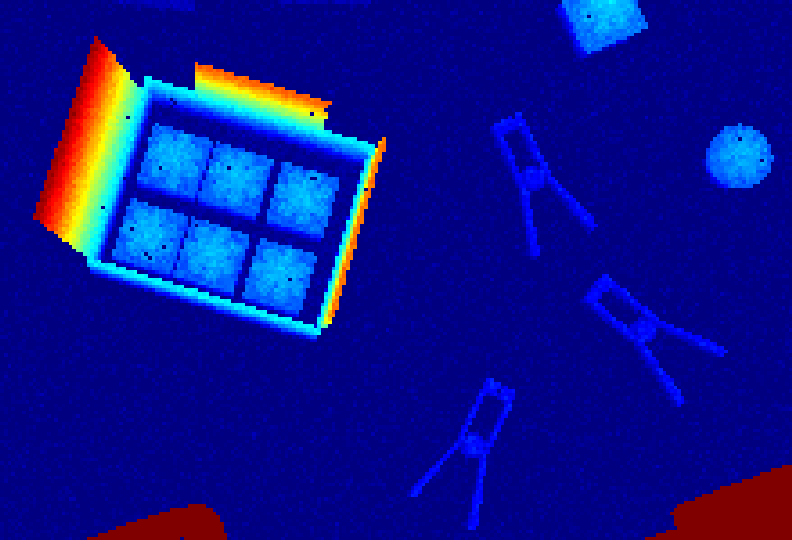

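The steel clip is confirmed at crop (535,178): bare steel, black tips at (505,122), sleeved handles at (530,245) and (585,218). The other two are solid orange and brown. Next I fit the carton, flaps and clip.

```bash
python3 - <<'E'
from h import *
w=np.load("top0.npz")["w"]
sub=w[145:250,180:300]
z=sub[...,2]
rim=sub[(z>.082)&(z<.098)][:,:2]
from scipy.optimize import least_squares
# box-outline fit: rim points within walls: |.. | distance to rectangle mid-wall outline 175x215
def sdf(q,hx,hy):
    d=np.abs(q)-[hx,hy]; return np.minimum(np.maximum(d[:,0],d[:,1]),0)+np.linalg.norm(np.maximum(d,0),axis=1)
def f(t):
    c,s=np.cos(t[2]),np.sin(t[2]);d=rim-t[:2];q=np.stack([c*d[:,0]+s*d[:,1],-s*d[:,0]+c*d[:,1]],1);return sdf(q,.0875,.1075)
o=least_squares(f,[.47,-.01,-.28],loss="soft_l1",f_scale=.004);print("carton",o.x,np.degrees(o.x[2]),len(rim),np.median(abs(o.fun)))
t=o.x;c,s=np.cos(t[2]),np.sin(t[2])
def tob(P):
    d=P-[t[0],t[1],0];return np.stack([c*d[...,0]+s*d[...,1],-s*d[...,0]+c*d[...,1],d[...,2]],-1)
b=tob(sub.reshape(-1,3)); 
for nm,m in [("wide",(b[:,1]>.112)&(b[:,2]>.11)),("narrow",(b[:,1]<-.1)&(b[:,2]>.1)),("card",(b[:,0]>.08)&(b[:,2]>.12)&(abs(b[:,1])<.08))]:
    q=b[m];print(nm,len(q),q.min(0),q.max(0))
    if nm=="wide": k=np.polyfit(q[:,2],q[:,1],1);print(k,"angle",np.pi/2+np.arctan(k[0]))
    if nm=="narrow": k=np.polyfit(q[:,2],q[:,1],1);print(k,"angle",np.pi/2-np.arctan(k[0]), np.median(q,0))
sub=w[165:222,310:352].reshape(-1,3);q=sub[(sub[:,2]>.012)&(sub[:,2]<.045)]
print("clip",len(q),np.percentile(q[:,2],[5,50,95]))
np.save("clip0.npy",q)
# clip fit by template symmetric
half=np.array([[62,2],[62,7],[40,9],[20,9],[0,0],[-25,17],[-50,26],[-66,30]])/1000
pts=[]
for sg in(1,-1):
    for a,bb in zip(half[1:-1],half[2:]): 
        for u in np.linspace(0,1,12): pts.append((a+(bb-a)*u)*[1,sg])
pts=np.array(pts)
from scipy.spatial import cKDTree
best=None
for y0 in np.linspace(-.6,.9,7):
  def g(t):
    c,s=np.cos(t[2]),np.sin(t[2]);d=q[:,:2]-t[:2];l=np.stack([c*d[:,0]+s*d[:,1],-s*d[:,0]+c*d[:,1]],1);return cKDTree(pts).query(l)[0]
  o=least_squares(g,[.54,-.304,y0],loss="soft_l1",f_scale=.003)
  if best is None or o.cost<best.cost:best=o
print("clip pose",best.x,np.degrees(best.x[2]),np.median(best.fun),best.fun.max())
c,s=np.cos(best.x[2]),np.sin(best.x[2]);d=q[:,:2]-best.x[:2];l=np.stack([c*d[:,0]+s*d[:,1],-s*d[:,0]+c*d[:,1]],1)
print(l.min(0),l.max(0))
E
```

```text
carton [ 0.50253413 -0.02005153 -0.2810873 ] -16.10511605652248 363 0.0014096018380370529
wide 816 [-0.08553356  0.11202091  0.1124481 ] [0.07560767 0.14392903 0.24767422]
[0.21789537 0.0867042 ] angle 1.7853382772972224
narrow 158 [-0.08568295 -0.11524418  0.10132667] [ 0.07452438 -0.10778647  0.19948821]
[-0.05892408 -0.10153845] angle 1.6296523542716128 [-0.01023718 -0.11095574  0.1810866 ]
card 267 [ 0.08428555 -0.05981422  0.12006335] [0.09138727 0.05929922 0.20407279]
clip 266 [0.01341182 0.02924498 0.0376339 ]
clip pose [ 0.54648816 -0.30428601  0.43062997] 24.673279613464896 0.00329971966317073 0.07749158537263333
[-0.11462092 -0.08648664] [0.05924818 0.03243901]
```

```bash
cat >> h.py <<'E'
C=np.array([.5025,-.020]);CY=np.radians(-16.1)
RC=np.array([[np.cos(CY),-np.sin(CY)],[np.sin(CY),np.cos(CY)]])
def c2w(x,y,z): return np.r_[RC@[x,y]+C,z]
def w2c(p): return np.r_[RC.T@(np.asarray(p)[:2]-C),p[2]]
def cur():
    s=r.read_state();M=R.from_rotvec(s["ee_rot"]).as_matrix();return s,M,np.degrees(np.arctan2(M[1,0],M[0,0]))
def plan(pw,yaw):
    s,M,y=cur();d=M.T@(np.asarray(pw)-s["tool_pos"])
    print("shift tool",np.round(d,4),"spin",round(-((yaw-y+180)%360-180)/6,2),"| carton tcp",np.round(w2c(s["tool_pos"]),4),"yaw",round(y,2),"tilt",np.round(M[:,2],3),"t",s["time_s"],"F",np.round(s["ft_force"],2))
E
python3 -c "
from h import *
plan(c2w(-.02,-.175,.155),73.9)"
```

```text
shift tool [ 0.3075 -0.1926  0.0253] spin -7.9 | carton tcp [-0.1159 -0.5249  0.1803] yaw 26.52 tilt [ 0. -0. -1.] t 0.6 F [0.12 0.19 0.  ]
```

```bash
python3 -m handwheel '[1,0.3075,-0.1926,0,-7.9, 1,0.3075,-0.1926,0,-7.9, 1,0.3075,-0.1926,0,-7.9, 1,0.3075,-0.1926,0,-7.9, 1,0.3075,-0.1926,0,-7.9, 1,0.3075,-0.1926,0,-7.9, 1,0.3075,-0.1926,0,-7.9, 1,0.3075,-0.1926,0,-7.9, 1,0.3075,-0.1926,0.0253,-7.9, 1,0.3075,-0.1926,0.0253,-7.9, 1,0.3075,-0.1926,0.0253,-7.9, 1,0.3075,-0.1926,0.0253,-7.9]'; python3 -c "
from h import *
plan(c2w(-.02,-.175,.155),73.9)"
```

```text
time_s: 1.6
tool_pos: [0.4346, -0.183, 0.1552]
ee_rot: [2.51, 1.889, -0.001]
ft_force: [0.7, 0.6, -0.2]
opening: 0.0937
shift tool [0.0005 0.0001 0.0002] spin 0.0 | carton tcp [-0.0201 -0.1755  0.1552] yaw 73.93 tilt [-0.    -0.001 -1.   ] t 1.6 F [ 0.69  0.64 -0.21]
```

```bash
python3 -m handwheel '[1,0.03,0,0,0, 1,0.06,0,0,0, 1,0.08,0,0,0, 1,0.1,0,0.003,0, 1,0.113,0,0.01,0, 1,0.125,0,0.02,0, 1,0.133,0,0.03,0, 1,0.14,0,0.04,0, 1,0.143,0,0.048,0, 1,0.145,0,0.054,0, 1,0.145,0,0.059,0, 1,0.145,0,0.059,0, 1,0.145,0,0.059,0]'; python3 - <<'E'
from h import *
plan(c2w(-.02,-.175,.155),73.9)
p=shot("side");cv2.imwrite("pics/side1.png",p["image"])
E
```

```text
time_s: 2.68
tool_pos: [0.4745, -0.0437, 0.0955]
ee_rot: [-2.511, -1.888, 0.002]
ft_force: [-0.0, 0.7, 0.9]
opening: 0.0937
shift tool [-0.1445  0.0003 -0.0594] spin -0.0 | carton tcp [-0.0204 -0.0305  0.0955] yaw 73.88 tilt [-0.001 -0.    -1.   ] t 2.6833 F [-0.02  0.71  0.9 ]
```

View pics/side1.png

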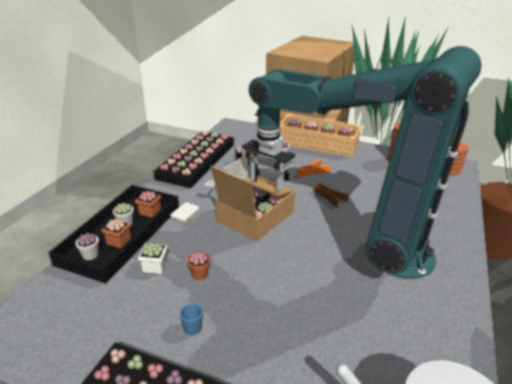

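```bash
python3 -m handwheel '[1,0,0,-0.04,0, 1,0,0,-0.08,0, 1,0,0,-0.12,0, 1,0,0,-0.16,0, 1,0,0,-0.19,0, 1,0.06,0,-0.19,0, 1,0.1,0,-0.19,0, 1,0.14,0,-0.19,0, 1,0.18,0,-0.19,0, 1,0.21,0,-0.19,0, 1,0.23,0,-0.19,0, 1,0.23,0,-0.19,0]'; python3 - <<'E'
from h import *
plan(c2w(-.02,.2,.175),73.9)
p=shot("top");w=world(p);cv2.imwrite("pics/top1.png",p["image"][100:320,150:400])
p2=shot("side");w2=world(p2);cv2.imwrite("pics/side2.png",p2["image"])
for n,ww in(("top",w),("side",w2)):
    b=(ww.reshape(-1,3)[:,:2]-C)@RC;z=ww.reshape(-1,3)[:,2]
    m=(b[:,0]>-.08)&(b[:,0]<.07)&(b[:,1]>-.10)&(b[:,1]<-.015)&(z<.15)&(z>.07)
    if m.sum()>20:k=np.polyfit(b[m,1],z[m],1);print(n,m.sum(),"slope",k[0],"z",np.median(z[m]))
E
```

```text
time_s: 3.73
tool_pos: [0.539, 0.1818, 0.2849]
ee_rot: [-2.504, -1.895, 0.0]
ft_force: [0.6, -0.8, -0.3]
opening: 0.094
shift tool [-0.0041  0.0011  0.1099] spin 0.06 | carton tcp [-0.0209  0.204   0.2849] yaw 74.24 tilt [-0.001  0.001 -1.   ] t 3.7333 F [ 0.57 -0.78 -0.31]
top 1220 slope 0.3025406293244448 z 0.1096591430061529
side 377 slope 0.26340480982228676 z 0.10509207356037086
```

View pics/side2.png

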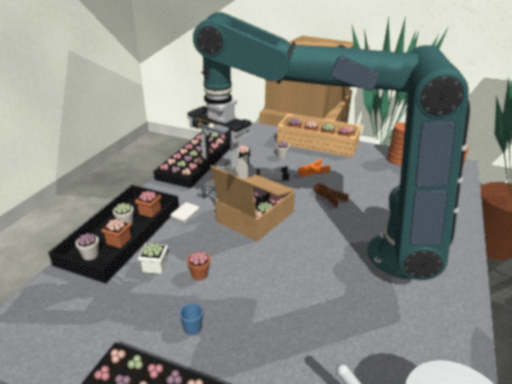

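```bash
python3 -m handwheel '[1,-0.04,0,0,0, 1,-0.08,0,0,0, 1,-0.12,0,0,0, 1,-0.16,0,0,0, 1,-0.2,0,0,0, 1,-0.22,0,0,0, 1,-0.22,0,0.04,0, 1,-0.22,0,0.08,0, 1,-0.22,0,0.12,0, 1,-0.22,0,0.15,0, 1,-0.22,0,0.17,0, 1,-0.22,0,0.18,0, 1,-0.22,0,0.188,0, 1,-0.22,0,0.192,0, 1,-0.22,0,0.192,0, 1,-0.22,0,0.192,0, 1,-0.22,0,0.192,0]'; python3 - <<'E'
from h import *
plan(c2w(-.02,.2,.175),73.9)
p=shot("top");w=world(p);cv2.imwrite("pics/top2.png",p["image"][100:320,150:400])
p2=shot("side");w2=world(p2)
for n,ww in(("top",w),("side",w2)):
    b=(ww.reshape(-1,3)[:,:2]-C)@RC;z=ww.reshape(-1,3)[:,2]
    m=(b[:,0]>-.08)&(b[:,0]<.07)&(b[:,1]>-.10)&(b[:,1]<-.015)&(z<.15)&(z>.07)
    if m.sum()>20:k=np.polyfit(b[m,1],z[m],1);print(n,m.sum(),"slope",k[0],"z",np.median(z[m]))
E
```

```text
time_s: 5.25
tool_pos: [0.4789, -0.0339, 0.0957]
ee_rot: [2.508, 1.887, 0.003]
ft_force: [0.2, 0.0, 0.3]
opening: 0.0942
shift tool [ 0.2199 -0.0008 -0.0793] spin 0.0 | carton tcp [-0.0189 -0.0199  0.0957] yaw 73.91 tilt [ 0.003 -0.001 -1.   ] t 5.25 F [0.22 0.02 0.26]
top 323 slope 0.2591015131271603 z 0.10192170855381344
side 338 slope 0.34944849126157074 z 0.1034734108224468
```

```bash
python3 - <<'E'
from h import *
p=shot("wrist");cv2.imwrite("pics/wr1.png",p["image"])
q=shot("side");im=q["image"][130:250,190:310];cv2.imwrite("pics/side3.png",cv2.resize(im,None,fx=4.5,fy=4.5,interpolation=cv2.INTER_CUBIC))
E
```

```text
(no output)
```

View pics/wr1.png

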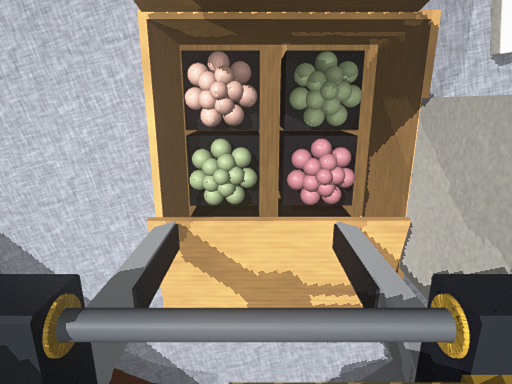

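View pics/side3.png

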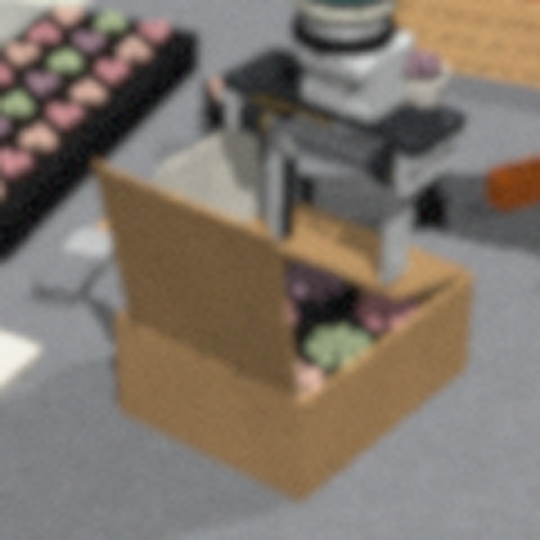

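```bash
python3 - <<'E'
from h import *
p=shot("wrist");w=world(p)
def cc(u,v):
    a=w[v-2:v+3,u-2:u+3].reshape(-1,3);a=np.nanmedian(a,0);return np.round(w2c(a),3)
for u,v in [(250,222),(250,225),(250,240),(250,260),(250,280),(250,300),(200,240),(200,270),(310,240),(310,280),(150,15),(290,30),(150,150),(420,150),(250,12),(170,228),(340,228),(175,235),(400,240)]: print(u,v,cc(u,v))
E
```

```text
250 222 [-0.023 -0.011  0.118]
250 225 [-0.023 -0.013  0.118]
250 240 [-0.023 -0.025  0.115]
250 260 [-0.023 -0.04   0.111]
250 280 [-0.023 -0.058  0.106]
250 300 [-0.023 -0.077  0.101]
200 240 [-0.054 -0.024  0.115]
200 270 [-0.056 -0.049  0.109]
310 240 [ 0.015 -0.025  0.115]
310 280 [ 0.017 -0.058  0.106]
150 15 [-0.082  0.108  0.089]
290 30 [0.004 0.107 0.058]
150 150 [-0.089  0.027  0.089]
420 150 [0.086 0.029 0.095]
250 12 [-0.023  0.11   0.09 ]
170 228 [-0.068 -0.01   0.129]
340 228 [ 0.029 -0.011  0.129]
175 235 [-0.067 -0.016  0.126]
400 240 [ 0.071 -0.024  0.115]
```

```bash
python3 - <<'E'
from h import *
p=shot("wrist");w=world(p)
cv2.imwrite("pics/wr2.png",cv2.resize(p["image"][190:290,120:260],None,fx=5.5,fy=5.5,interpolation=cv2.INTER_CUBIC))
b=w.copy();b[...,:2]=(w[...,:2]-C)@RC
for v in range(216,262,4):
    print(v,[tuple((b[v,u]*1000).round().astype(int)) if np.isfinite(b[v,u,2]) else None for u in range(136,192,6)])
E
```

```text
216 [(np.int64(-139), np.int64(-50), np.int64(-1)), (np.int64(-133), np.int64(-51), np.int64(-1)), (np.int64(-127), np.int64(-50), np.int64(1)), (np.int64(-121), np.int64(-50), np.int64(-1)), (np.int64(-87), np.int64(-18), np.int64(89)), (np.int64(-85), np.int64(-21), np.int64(81)), (np.int64(-85), np.int64(-27), np.int64(65)), (np.int64(-84), np.int64(-32), np.int64(49)), (np.int64(-85), np.int64(-40), np.int64(27)), (np.int64(-84), np.int64(-48), np.int64(5))]
220 [(np.int64(-140), np.int64(-55), np.int64(-1)), (np.int64(-134), np.int64(-55), np.int64(-1)), (np.int64(-85), np.int64(-10), np.int64(118)), (np.int64(-81), np.int64(-10), np.int64(117)), (np.int64(-77), np.int64(-10), np.int64(119)), (np.int64(-74), np.int64(-10), np.int64(118)), (np.int64(-70), np.int64(-10), np.int64(118)), (np.int64(-67), np.int64(-10), np.int64(119)), (np.int64(-63), np.int64(-10), np.int64(118)), (np.int64(-60), np.int64(-10), np.int64(117))]
224 [(np.int64(-140), np.int64(-59), np.int64(-1)), (np.int64(-134), np.int64(-59), np.int64(0)), (np.int64(-85), np.int64(-12), np.int64(118)), (np.int64(-81
[... 3886 characters left out ...]
(-67), np.int64(-20), np.int64(146)), (np.int64(-67), np.int64(-25), np.int64(135)), (np.int64(-70), np.int64(-37), np.int64(112)), (np.int64(-66), np.int64(-37), np.int64(112)), (np.int64(-62), np.int64(-37), np.int64(111))]
260 [(np.int64(-74), np.int64(-10), np.int64(168)), (np.int64(-71), np.int64(-10), np.int64(168)), (np.int64(-69), np.int64(-11), np.int64(167)), (np.int64(-67), np.int64(-12), np.int64(165)), (np.int64(-67), np.int64(-16), np.int64(156)), (np.int64(-67), np.int64(-21), np.int64(147)), (np.int64(-67), np.int64(-27), np.int64(136)), (np.int64(-70), np.int64(-40), np.int64(111)), (np.int64(-67), np.int64(-41), np.int64(110)), (np.int64(-63), np.int64(-41), np.int64(110))]
```

View pics/wr2.png

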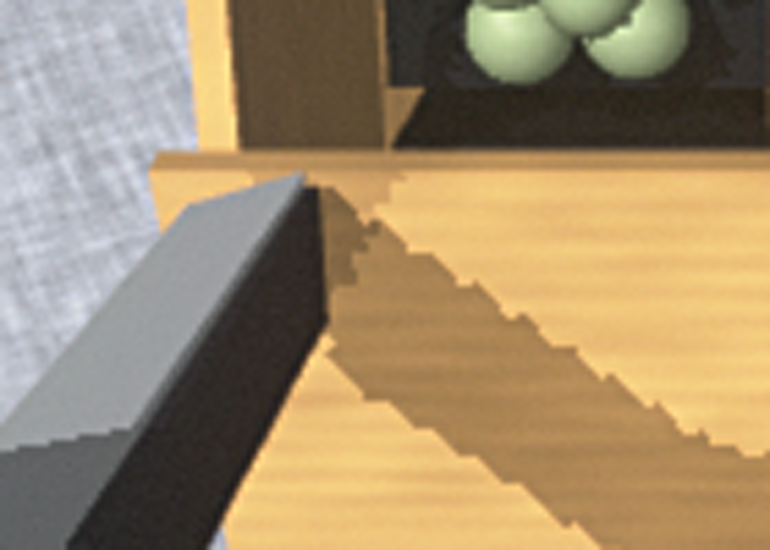

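```bash
python3 -m handwheel '[1,0,0,-0.02,0, 1,0,0,-0.04,0, 1,0,0,-0.05,0, 1,0,0,-0.05,0]'; cat >> h.py <<'E'
def flapn(save=None):
    p=shot("wrist");w=world(p);b=w.copy();b[...,:2]=(w[...,:2]-C)@RC
    if save: cv2.imwrite(save,p["image"])
    q=b.reshape(-1,3);m=(abs(q[:,0]+.02)<.03)&(q[:,1]>-.1)&(q[:,1]<.005)&(q[:,2]>.08)&(q[:,2]<.16);q=q[m]
    k=np.polyfit(q[:,1],q[:,2],1);print("narrow n",m.sum(),"slope",k[0].round(3),"z at -.1:",np.polyval(k,-.1).round(4),"edge",q[:,1].max().round(3),q[:,2].max().round(3))
E
python3 -c "
from h import *
flapn('pics/wr3.png');plan(c2w(-.02,-.02,.093),73.9)"
```

```text
time_s: 5.88
tool_pos: [0.4796, -0.0339, 0.147]
ee_rot: [2.507, 1.886, 0.006]
ft_force: [-0.0, 0.2, 0.2]
opening: 0.0936
narrow n 6532 slope 0.259 z at -.1: 0.0952 edge -0.009 0.12
shift tool [-0.0002 -0.001   0.0522] spin 0.0 | carton tcp [-0.0191 -0.0199  0.1452] yaw 73.92 tilt [ 0.003 -0.001 -1.   ] t 5.9333 F [-0.1  -0.3  -0.92]
```

View pics/wr3.png

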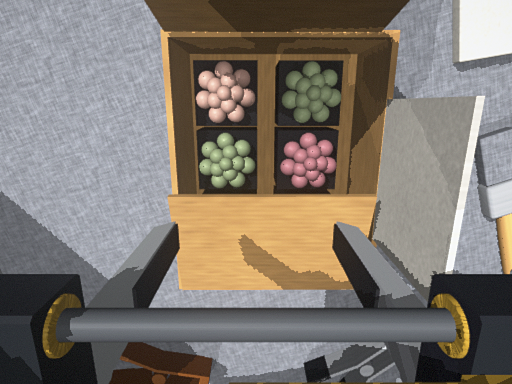

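```bash
python3 - <<'E'
from h import *
p=shot("wrist");w=world(p);T=p["tool_from_camera"];print(np.round(T,3))
z=p["z_map"];K=p["K"]
for u,v in [(176,224),(172,226),(160,230),(174,240),(176,250),(178,230),(338,225),(345,230),(336,240),(168,226),(165,228)]:
    d=z[v,u];c=np.array([(u-K[0,2])/K[0,0]*d,(v-K[1,2])/K[1,1]*d,d]);print(u,v,"tool",np.round(T[:3,:3]@c+T[:3,3],3))
cv2.imwrite("pics/wr4.png",cv2.resize(p["image"][200:300,110:250],None,fx=5.5,fy=5.5,interpolation=cv2.INTER_CUBIC))
E
```

```text
[[-0.    -0.963 -0.268  0.078]
 [ 1.    -0.    -0.001  0.   ]
 [ 0.001 -0.268  0.963 -0.204]
 [ 0.     0.     0.     1.   ]]
176 224 tool [ 0.008 -0.048 -0.026]
172 226 tool [ 0.01  -0.048 -0.032]
160 230 tool [ 0.01  -0.053 -0.039]
174 240 tool [ 0.002 -0.047 -0.034]
176 250 tool [-0.006 -0.047 -0.031]
178 230 tool [-0.021 -0.063  0.035]
338 225 tool [ 0.009  0.048 -0.029]
345 230 tool [ 0.01   0.05  -0.038]
336 240 tool [ 0.001  0.047 -0.034]
168 226 tool [ 0.01  -0.051 -0.032]
165 228 tool [ 0.01  -0.052 -0.035]
```

View pics/wr4.png

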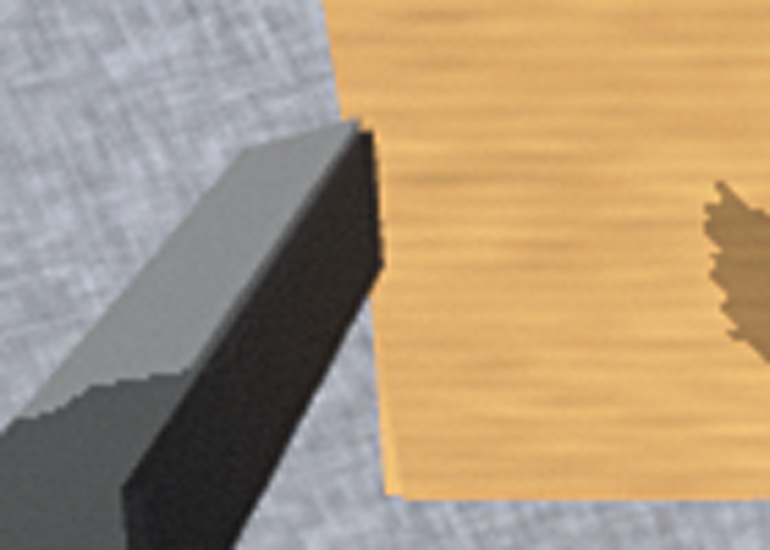

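The wrist depth shows the visible finger ends about 24 mm short of the reported TCP. That matches the flap stopping at 0.26 rad. I'll press about 22 mm lower and watch the force.

```bash
python3 -m handwheel '[1,-0.01,0,0.015,0, 1,-0.01,0,0.03,0, 1,-0.01,0,0.04,0, 1,-0.01,0,0.048,0, 1,-0.01,0,0.054,0, 1,-0.01,0,0.06,0, 1,-0.01,0,0.065,0, 1,-0.01,0,0.069,0, 1,-0.01,0,0.072,0, 1,-0.01,0,0.072,0, 1,-0.01,0,0.072,0]'; python3 -c "
from h import *
flapn('pics/wr5.png');plan(c2w(-.02,-.03,.072),73.9)"
```

```text
time_s: 6.9
tool_pos: [0.4749, -0.0434, 0.072]
ee_rot: [2.51, 1.889, -0.0]
ft_force: [0.9, -0.1, 0.4]
opening: 0.0937
narrow n 10729 slope 0.024 z at -.1: 0.0936 edge -0.005 0.098
shift tool [ 0.0001 -0.      0.0001] spin 0.0 | carton tcp [-0.02   -0.0301  0.0721] yaw 73.92 tilt [ 0. -0. -1.] t 6.95 F [0.43 0.46 0.23]
```

```bash
python3 -m handwheel '[1,0,0,-0.04,0, 1,0,0,-0.08,0, 1,0,0,-0.12,0, 1,0,0,-0.16,0, 1,0,0,-0.19,0, 1,0.06,0,-0.19,0, 1,0.1,0,-0.19,0, 1,0.14,0,-0.19,0, 1,0.18,0,-0.19,0, 1,0.21,0,-0.19,0, 1,0.23,0,-0.19,0, 1,0.23,0,-0.15,0, 1,0.23,0,-0.11,0, 1,0.23,0,-0.083,0, 1,0.23,0,-0.083,0]'; python3 -c "
from h import *
plan(c2w(-.02,.2,.155),73.9)
p=shot('side');cv2.imwrite('pics/s4.png',cv2.resize(p['image'][130:250,190:310],None,fx=4.5,fy=4.5,interpolation=cv2.INTER_CUBIC))"
```

```text
time_s: 8.2
tool_pos: [0.5342, 0.177, 0.147]
ee_rot: [-2.505, -1.886, 0.021]
ft_force: [0.0, -1.0, -0.6]
opening: 0.0941
shift tool [ 0.0019  0.0041 -0.008 ] spin 0.01 | carton tcp [-0.0242  0.198   0.147 ] yaw 73.95 tilt [-0.014 -0.004 -1.   ] t 8.2 F [ 0.03 -0.96 -0.61]
```

View pics/s4.png

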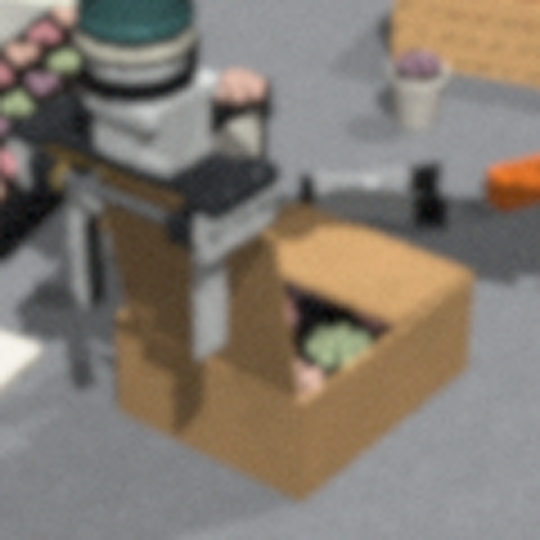

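```bash
python3 -m handwheel '[1,-0.03,0,0,0, 1,-0.055,0,0,0, 1,-0.075,0,0,0, 1,-0.09,0,0,0, 1,-0.105,0,0,0, 1,-0.12,0,0.002,0, 1,-0.135,0,0.006,0, 1,-0.15,0,0.014,0, 1,-0.16,0,0.022,0, 1,-0.17,0,0.032,0, 1,-0.178,0,0.042,0, 1,-0.185,0,0.054,0, 1,-0.188,0,0.062,0, 1,-0.19,0,0.069,0, 1,-0.19,0,0.074,0, 1,-0.19,0,0.078,0, 1,-0.19,0,0.081,0, 1,-0.19,0,0.081,0, 1,-0.19,0,0.081,0, 1,-0.19,0,0.081,0]'; python3 - <<'E'
from h import *
plan(c2w(-.02,.01,.074),73.9)
p=shot('side');cv2.imwrite('pics/s5.png',cv2.resize(p['image'][130:250,190:310],None,fx=4.5,fy=4.5,interpolation=cv2.INTER_CUBIC))
p=shot("wrist");w=world(p);b=w.copy();b[...,:2]=(w[...,:2]-C)@RC
q=b.reshape(-1,3);m=(abs(q[:,0]+.02)<.03)&(q[:,1]>-.03)&(q[:,1]<.1)&(q[:,2]>.08)&(q[:,2]<.16);q=q[m];print(len(q),np.polyfit(q[:,1],q[:,2],1),np.median(q,0))
cv2.imwrite('pics/wr6.png',p['image'])
E
```

```text
time_s: 9.92
tool_pos: [0.4863, -0.0045, 0.0741]
ee_rot: [2.51, 1.889, 0.001]
ft_force: [0.5, -0.5, 0.6]
opening: 0.0942
shift tool [-0.0004 -0.0001  0.0001] spin 0.01 | carton tcp [-0.0199  0.0104  0.0741] yaw 73.94 tilt [ 0.001  0.    -1.   ] t 9.9167 F [ 0.48 -0.47  0.62]
21785 [-0.0005125   0.09827453] [-0.02025528  0.04405398  0.09825841]
```

View pics/s5.png

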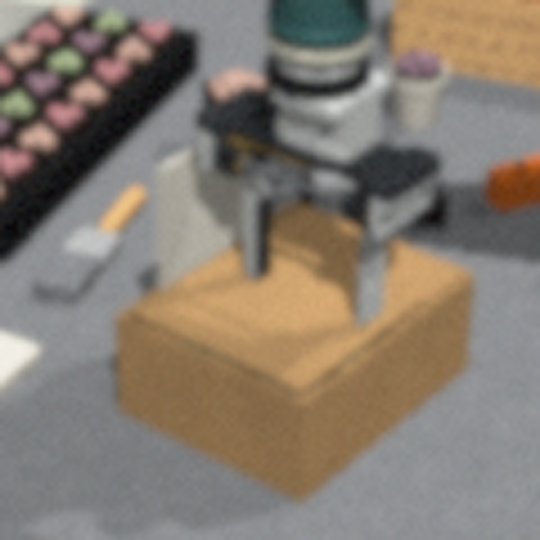

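Both flaps are flat (wide slope about 0). Next I move over the clip.

```bash
python3 -c "
from h import *
plan([.501,-.325,.16],24.7)"
```

```text
shift tool [-0.3038  0.1029 -0.086 ] spin 8.21 | carton tcp [-0.0199  0.0104  0.0741] yaw 73.93 tilt [ 0.001  0.    -1.   ] t 10.0167 F [0.41 0.54 0.14]
```

```bash
python3 -m handwheel '[1,0,0,-0.04,0, 1,0,0,-0.086,0, 1,-0.1,0,-0.086,0, 1,-0.1,0,-0.086,0, 1,-0.14,0,-0.086,0, 1,-0.18,0.02,-0.086,1.2, 1,-0.22,0.04,-0.086,2.4, 1,-0.26,0.07,-0.086,3.6, 1,-0.304,0.103,-0.086,4.8, 1,-0.304,0.103,-0.086,6, 1,-0.304,0.103,-0.086,7.2, 1,-0.304,0.103,-0.086,8.2, 1,-0.304,0.103,-0.086,8.2, 1,-0.304,0.103,-0.086,8.2]'; python3 - <<'E'
from h import *
plan([.501,-.325,.16],24.7)
p=shot("wrist");w=world(p);np.savez("wr7.npz",w=w,im=p["image"],K=p["K"]);cv2.imwrite("pics/wr7.png",p["image"])
z=np.nan_to_num(w[...,2]);cv2.imwrite("pics/wr7z.png",(np.clip(z/.05,0,1)*255).astype(np.uint8))
E
```

```text
time_s: 11.18
tool_pos: [0.5007, -0.3254, 0.1596]
ee_rot: [-3.067, -0.676, 0.001]
ft_force: [0.3, -0.9, -0.7]
opening: 0.0943
shift tool [ 0.0005 -0.0003 -0.0004] spin 0.03 | carton tcp [ 0.0829 -0.294   0.1596] yaw 24.87 tilt [-0.  0. -1.] t 11.1833 F [ 0.32 -0.86 -0.67]
```

View pics/wr7.png

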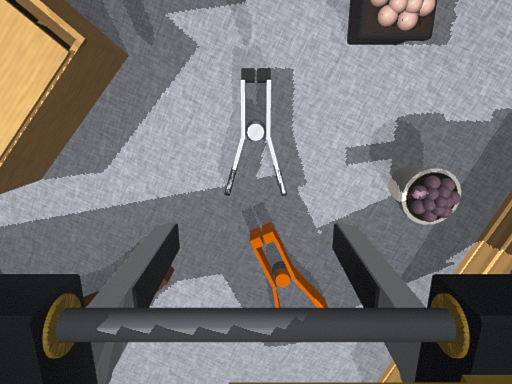

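View pics/wr7z.png

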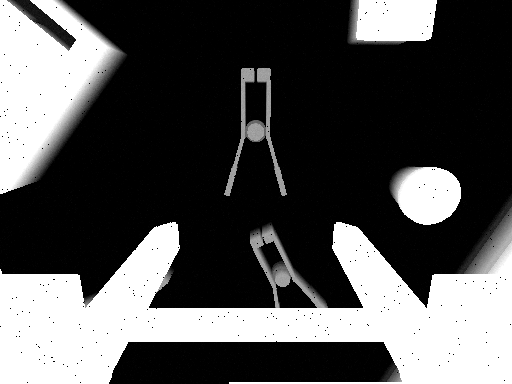

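```bash
python3 - <<'E'
from h import *
w=np.load("wr7.npz")["w"]
def box(r0,r1,c0,c1):
    q=w[r0:r1,c0:c1].reshape(-1,3);q=q[(q[:,2]>.015)&(q[:,2]<.05)];return q
q=box(60,205,215,300);print("clip n",len(q),"z",np.percentile(q[:,2],[5,50,95]))
piv=box(123,140,248,266);tips=box(66,82,238,274);hl=box(185,197,220,240);hr=box(185,197,275,295)
for n,a in dict(piv=piv,tips=tips,hl=hl,hr=hr).items(): print(n,len(a),np.median(a,0).round(4))
P=np.median(piv,0);T=(tips.min(0)+tips.max(0))/2;H=(np.median(hl,0)+np.median(hr,0))/2
d=T-H;yaw=np.arctan2(d[1],d[0]);print("yaw",np.degrees(yaw))
u=np.array([np.cos(yaw),np.sin(yaw)]);n=np.array([-u[1],u[0]])
L=(q[:,:2]-P[:2])@np.c_[u,n];print("extent rel pivot",L.min(0),L.max(0))
g=P[:2]-.05*u;print("grip",g,"| from extents:",P[:2]+u*(L[:,0].max()-.062-.05)+n*(L[:,1].min()+L[:,1].max())/2)
o=box(220,310,245,330);Lo=(o[:,:2]-g)@np.c_[u,n];print("orange rel grip",Lo.min(0),Lo.max(0), o[np.argmax(Lo[:,0])])
plan([g[0],g[1],-.02],np.degrees(yaw))
E
```

```text
clip n 1815 z [0.02006395 0.03106482 0.03236222]
piv 291 [ 0.5465 -0.3048  0.0309]
tips 374 [ 0.5959 -0.2811  0.0311]
hl 63 [ 0.4764 -0.3035  0.0314]
hr 61 [ 0.5015 -0.3571  0.0312]
yaw 24.644000715981527
extent rel pivot [-0.06893693 -0.03277202] [0.06104677 0.03475681]
grip [ 0.50109765 -0.32567415] | from extents: [ 0.49981744 -0.32516962]
orange rel grip [-0.16903617 -0.09043252] [-0.06061502  0.0067837 ] [ 0.45292921 -0.36604537  0.01684144]
shift tool [1.0e-04 6.0e-04 1.8e-01] spin 0.04 | carton tcp [ 0.0829 -0.2937  0.16  ] yaw 24.89 tilt [-0.  0. -1.] t 11.2333 F [-0.37  0.46  0.62]
```

```bash
python3 -m handwheel '[1,0,0,0.04,0, 1,0,0,0.08,0, 1,0,0,0.11,0, 1,0,0,0.14,0, 1,0,0,0.16,0, 1,0,0,0.17,0, 1,0,0,0.175,0, 1,0,0,0.178,0, 1,0,0,0.18,0, 1,0,0,0.18,0, 1,0,0,0.18,0]'; python3 - <<'E'
from h import *
plan([.5005,-.3254,-.02],24.65)
p=shot("wrist");cv2.imwrite("pics/wr8.png",p["image"])
E
```

```text
time_s: 12.15
tool_pos: [0.5017, -0.3262, -0.0184]
ee_rot: [3.066, 0.672, 0.003]
ft_force: [0.4, 0.0, 0.6]
opening: 0.0939
shift tool [-0.0008 -0.0012  0.0016] spin 0.01 | carton tcp [ 0.0841 -0.2944 -0.0184] yaw 24.73 tilt [ 0.002 -0.002 -1.   ] t 12.15 F [0.37 0.04 0.64]
```

View pics/wr8.png

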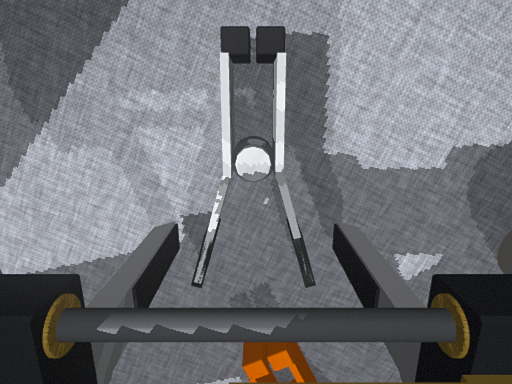

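```bash
python3 -m handwheel '[0,0,0,0,0, 0,0,0,0,0, 0,0,0,0,0, 0,0,0,0,0, 0,0,0,0,0, 0,0,0,0,0, 0,0,0,0,0, 0,0,0,0,0, 0,0,0,0,0, 0,0,0,0,0]' 40; python3 - <<'E'
from h import *
plan([.5005,-.3254,-.02],24.65)
p=shot("wrist");cv2.imwrite("pics/wr9.png",p["image"])
E
```

```text
time_s: 13.03
tool_pos: [0.5006, -0.3255, -0.02]
ee_rot: [3.069, 0.672, -0.0]
ft_force: [-1.6, -0.4, 0.9]
opening: 0.0309
shift tool [-0.     -0.0002  0.    ] spin 0.01 | carton tcp [ 0.0829 -0.2941 -0.02  ] yaw 24.71 tilt [-0. -0. -1.] t 13.0333 F [-1.56 -0.41  0.94]
```

View pics/wr9.png

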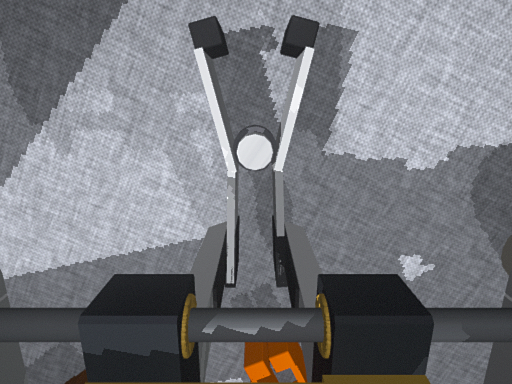

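```bash
python3 -m handwheel '[0,0,0,0,0, 0,0,0,0,0, 0,0,0,-0.01,0, 0,0,0,-0.025,0, 0,0,0,-0.045,0, 0,0,0,-0.07,0, 0,0,0,-0.1,0, 0,0,0,-0.13,0, 0,0,0,-0.15,0, 0,0,0,-0.15,0, 0,0,0,-0.15,0, 0,0,0,-0.15,0]'; python3 - <<'E'
from h import *
plan([.5005,-.3254,-.02],24.65)
p=shot("wrist");w=world(p);np.savez("wr10.npz",w=w,im=p["image"],z=p["z_map"],K=p["K"],T=p["tool_from_camera"]);cv2.imwrite("pics/wr10.png",p["image"])
q=shot("side");cv2.imwrite("pics/s10.png",cv2.resize(q["image"][100:240,190:330],None,fx=4.2,fy=4.2,interpolation=cv2.INTER_CUBIC))
E
```

```text
time_s: 14.08
tool_pos: [0.5, -0.3247, 0.1282]
ee_rot: [-3.067, -0.672, 0.003]
ft_force: [-0.2, -0.2, -2.0]
opening: 0.0254
shift tool [0.0003 0.0012 0.1482] spin 0.01 | carton tcp [ 0.0821 -0.2934  0.1282] yaw 24.73 tilt [-0.002  0.002 -1.   ] t 14.0833 F [-0.21 -0.2  -2.04]
```

View pics/wr10.png

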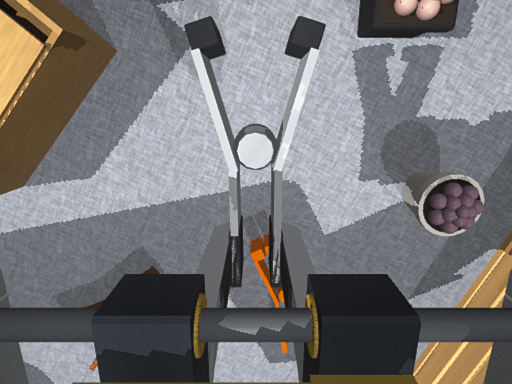

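View pics/s10.png

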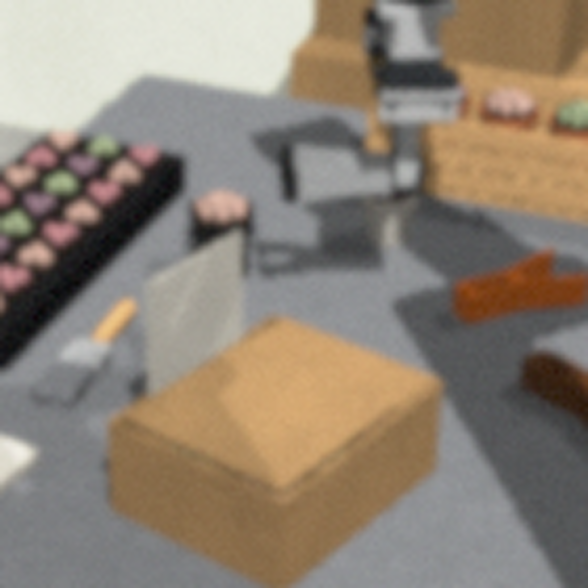

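```bash
python3 - <<'E'
from h import *
d=np.load("wr10.npz");w=d["w"];s,M,y=cur()
t=(w-s["tool_pos"])@M
def reg(r0,r1,c0,c1):
    q=t[r0:r1,c0:c1].reshape(-1,3);q=q[(q[:,2]<.06)&(q[:,2]>-.08)];return q
for n,a in dict(piv=(135,160,245,268),tipL=(14,62,182,228),tipR=(14,62,284,328),armL=(100,130,205,235),hL=(180,215,228,242),hR=(180,215,270,284)).items():
    q=reg(*a);print(n,len(q),np.median(q,0).round(4),"x",q[:,0].min().round(4),q[:,0].max().round(4),"y",q[:,1].min().round(4),q[:,1].max().round(4),"ztop",np.percentile(q[:,2],10).round(4))
E
```

```text
piv 570 [ 0.058   0.0005 -0.0523] x 0.0519 0.0637 y -0.0048 0.0062 ztop -0.0531
tipL 1301 [ 0.1055 -0.0229 -0.0518] x 0.0963 0.1148 y -0.0312 -0.0157 ztop -0.053
tipR 1307 [ 0.1055  0.0227 -0.0519] x 0.0962 0.1148 y 0.0155 0.031 ztop -0.053
armL 468 [ 0.0729 -0.0175 -0.0516] x 0.0645 0.0799 y -0.0222 -0.0138 ztop -0.0529
hL 396 [ 0.0319 -0.0103 -0.052 ] x 0.0148 0.0418 y -0.0131 -0.0089 ztop -0.0529
hR 384 [ 0.0318  0.0106 -0.0521] x 0.0154 0.042 y 0.0093 0.0133 ztop -0.053
```

```bash
python3 -m handwheel '[0,0,0,0,-1, 0,0,0,0,-2, 0,0,0,0,-3, 0,0,0,0,-4, 0,0,0,0,-5, 0,0,0,0,-6, 0,0,0,0,-7, 0,0,0,0,-8.2, 0,0,0,0,-8.2, 0,0,0,0,-8.2, 0,0,0,0,-8.2]'; python3 - <<'E'
from h import *
plan(c2w(.0875,-.153,.1185),73.9)
p=shot("top");w=world(p)
q=w.reshape(-1,3);b=np.c_[(q[:,:2]-C)@RC,q[:,2]];m=(b[:,0]>.07)&(b[:,0]<.105)&(b[:,2]>.13)&(b[:,2]<.215)&(abs(b[:,1])<.07);print("card",m.sum(),b[m].min(0),b[m].max(0),np.median(b[m],0))
m2=m&(b[:,2]>.19);
for lo in(-.06,-.03,0,.03):
    k=m2&(b[:,1]>lo)&(b[:,1]<lo+.03);print(lo,k.sum(),b[k,0].mean().round(4))
p=shot("wrist");cv2.imwrite("pics/wr11.png",p["image"])
E
```

```text
time_s: 15.1
tool_pos: [0.5003, -0.3251, 0.1288]
ee_rot: [-2.511, -1.884, 0.001]
ft_force: [0.1, -0.6, -1.4]
opening: 0.0252
shift tool [0.1407 0.0047 0.0104] spin -0.02 | carton tcp [ 0.0825 -0.2937  0.1288] yaw 73.77 tilt [-0.002  0.001 -1.   ] t 15.1 F [ 0.08 -0.58 -1.41]
card 240 [ 0.08369032 -0.05994102  0.13008771] [0.09096628 0.05924103 0.20219267] [ 8.66022870e-02 -1.18414488e-04  1.72202873e-01]
-0.06 15 0.0882
-0.03 17 0.0878
0 16 0.0876
0.03 16 0.0882
```

View pics/wr11.png

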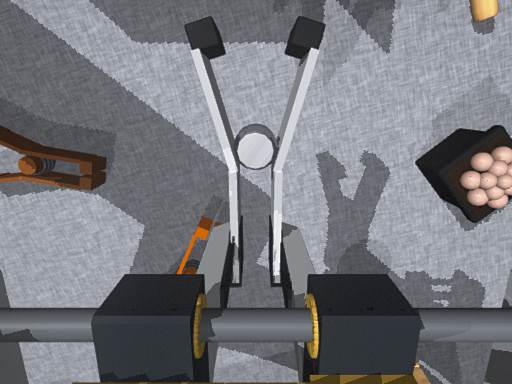

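```bash
python3 -m handwheel '[0,0.02,0.005,0.01,0, 0,0.04,0.005,0.01,0, 0,0.06,0.005,0.01,0, 0,0.075,0.005,0.01,0, 0,0.085,0.005,0.01,0, 0,0.085,0.005,0.01,0, 0,0.085,0.005,0.01,0]'; python3 - <<'E'
from h import *
plan(c2w(.0875,-.153,.1185),73.9)
p=shot("wrist");cv2.imwrite("pics/wr12.png",p["image"]);w=world(p);np.savez("wr12.npz",w=w)
E
```

```text
time_s: 15.78
tool_pos: [0.5292, -0.2452, 0.1202]
ee_rot: [2.509, 1.889, -0.001]
ft_force: [-0.2, 0.2, -1.1]
opening: 0.0251
shift tool [ 0.056  -0.0006  0.0017] spin 0.01 | carton tcp [ 0.0881 -0.209   0.1202] yaw 73.95 tilt [ 0.    -0.001 -1.   ] t 15.7833 F [-0.2   0.16 -1.13]
```

View pics/wr12.png

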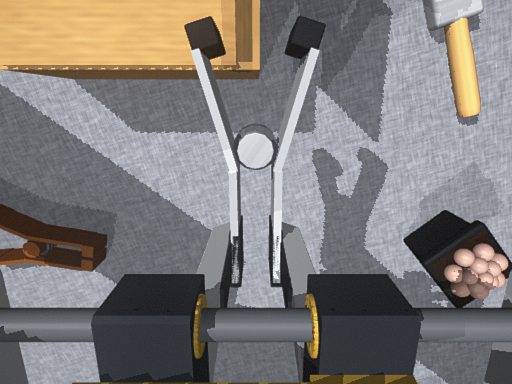

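```bash
python3 -m handwheel '[0,0.008,-0.0005,0.0015,0, 0,0.018,-0.0005,0.0015,0, 0,0.026,-0.0005,0.0015,0, 0,0.03,-0.0005,0.0015,0, 0,0.03,-0.0005,0.0015,0, 0,0.03,-0.0005,0.0015,0]'; python3 - <<'E'
from h import *
plan(c2w(.0875,-.153,.1185),73.9)
p=shot("wrist");cv2.imwrite("pics/wr13.png",p["image"]);w=world(p)
s=p["state"];M=R.from_rotvec(s["ee_rot"]).as_matrix();t=(w-s["tool_pos"])@M
q=t.reshape(-1,3);m=(q[:,0]>.115)&(abs(q[:,1])<.04)&(w[...,2].ravel()>.105)&(w[...,2].ravel()<.21);print(m.sum(),q[m].min(0),q[m].max(0),np.median(q[m],0)) if m.sum() else print("none")
E
```

```text
time_s: 16.33
tool_pos: [0.537, -0.2159, 0.1186]
ee_rot: [2.509, 1.889, -0.0]
ft_force: [0.6, 0.1, -1.9]
opening: 0.0255
shift tool [0.0257 0.     0.    ] spin 0.01 | carton tcp [ 0.0875 -0.1787  0.1186] yaw 73.95 tilt [ 0. -0. -1.] t 16.3333 F [ 0.63  0.12 -1.9 ]
261 [ 0.11976049 -0.00130505 -0.05206578] [0.12076161 0.00266772 0.01305794] [ 0.12032491  0.00071666 -0.02914945]
```

View pics/wr13.png

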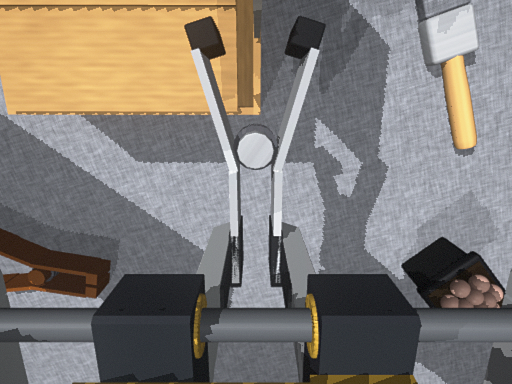

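```bash
python3 -m handwheel '[0,0.007,0.0005,0,0, 0,0.014,0.0005,0,0, 0,0.021,0.0005,0,0, 0,0.026,0.0005,0,0, 0,0.028,0.0005,0,0, 0,0.028,0.0005,0,0, 0,0.028,0.0005,0,0, 0,0.028,0.0005,0,0, 0,0.028,0.0005,0,0]'; python3 - <<'E'
from h import *
plan(c2w(.0875,-.153,.1185),73.9)
p=shot("wrist");cv2.imwrite("pics/wr14.png",p["image"]);w=world(p)
s=p["state"];M=R.from_rotvec(s["ee_rot"]).as_matrix();t=(w-s["tool_pos"])@M
q=t.reshape(-1,3);zz=w[...,2].ravel();m=(q[:,0]>.08)&(abs(q[:,1])<.009)&(zz>.12)&(zz<.21);print("card",m.sum(),q[m].min(0),q[m].max(0),np.median(q[m],0))
def reg(r0,r1,c0,c1):
    q=t[r0:r1,c0:c1].reshape(-1,3);return q[(q[:,2]<-.03)&(q[:,2]>-.08)]
for n,a in dict(piv=(135,160,245,268),tipL=(14,62,182,228),tipR=(14,62,284,328)).items():
    k=reg(*a);print(n,np.median(k,0).round(4),"x",k[:,0].max().round(4),"y",k[:,1].min().round(4),k[:,1].max().round(4),"carton",w2c(M@np.median(k,0)+s["tool_pos"]).round(4))
b=shot("top");w=world(b).reshape(-1,3);b=np.c_[(w[:,:2]-C)@RC,w[:,2]]
m=(abs(b[:,0]+.02)<.05)&(abs(b[:,1])<.1)&(b[:,2]<.16)&(b[:,2]>.07);print("lid",m.sum(),np.polyfit(b[m,1],b[m,2],1))
q=shot("side");cv2.imwrite("pics/s14.png",cv2.resize(q["image"][110:250,190:330],None,fx=4.2,fy=4.2,interpolation=cv2.INTER_CUBIC))
E
```

```text
time_s: 17.13
tool_pos: [0.5451, -0.1896, 0.1185]
ee_rot: [2.51, 1.888, -0.0]
ft_force: [0.8, -1.3, -1.4]
opening: 0.0255
shift tool [-0.0018 -0.0005  0.    ] spin -0.0 | carton tcp [ 0.088  -0.1512  0.1185] yaw 73.9 tilt [ 0. -0. -1.] t 17.1333 F [ 0.82 -1.26 -1.4 ]
card 819 [ 0.09270936 -0.00189047 -0.07794321] [ 0.1138506   0.00210004 -0.00451466] [ 0.10148593  0.0002056  -0.0755881 ]
piv [ 0.0577  0.0002 -0.0511] x 0.0634 y -0.0051 0.0059 carton [ 0.0882 -0.0935  0.1696]
tipL [ 0.1055 -0.0234 -0.0508] x 0.1146 y -0.0314 -0.0161 carton [ 0.0645 -0.0456  0.1692]
tipR [ 0.1057  0.0226 -0.0507] x 0.1144 y 0.0152 0.0305 carton [ 0.1106 -0.0455  0.1692]
lid 1592 [0.0156117  0.09847907]
```

View pics/wr14.png

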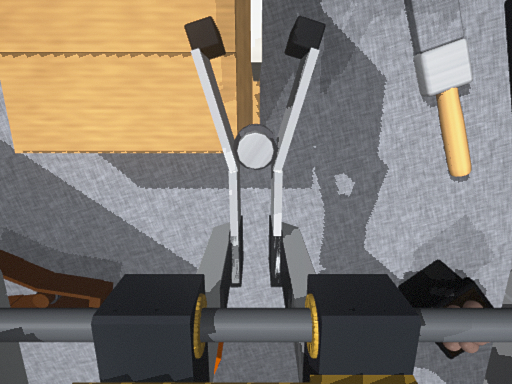

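View pics/s14.png

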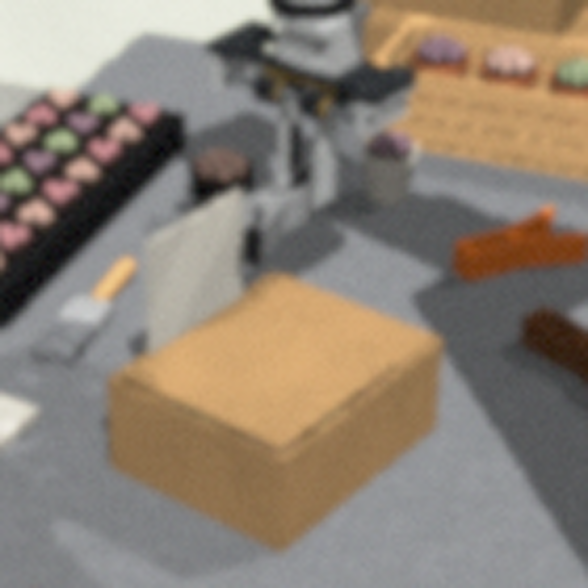

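The card sits centred between the tips with about 14 mm free on each side. The tips are about 22 mm past the edge, and the clip is level and still. Handing in.

```bash
python3 -c "
from station import r
s=r.read_state();print(s['time_s'],s['opening'],abs(s['joint_velocities']).max());print(r.close_job())"
```

```text
17.2833 0.025310518306390396 0.0010587817291354377
the job is handed in; nothing more can be done
None
```

I closed the carton, narrow flap first and then the wide one. I then picked up the steel clip with a 40 N grip and handed in at 17.3 s, holding it open and level astride the card's right edge. No verdict was reported.

**Last checks:**
- **Flaps:** the lid was flat, with a slope of about 0.016.
- **Clip position:** the jaw tips were about 22 mm past the card edge, one on each side and about 14 mm clear of the faces. The pivot was about 33 mm outside the edge.
- **Clip height:** it sat about 8 mm above card centre by the wrist camera.
- **Clip state:** it was level, with the jaws fully open and the handles 25 mm apart. The arm was at rest.
- **Bystanders:** I kept clear of the pots and other things and saw none moved, but I did not re-measure their positions.

**What disagreed:**
- **Finger length:** the fingers really end about 24 mm short of the reported TCP. My first two presses on the narrow flap therefore left it at about 0.26–0.3 rad. The wrist depth picture showed this, and I pressed it flat (0.02 rad) before touching the wide flap. All later heights include the offset.
- **Clip slip:** the clip slid about 8 mm back between the fingers when squeezed. I measured this and allowed for it.

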